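Find the hidden thumb catch and open the block case

TASK

Open the glazed block case: feel along the top of its front rail with a fingertip until you find the thumb notch, press the brass catch down inside the notch so that the latched lid springs ajar, then push the lid gently by its birch pull bar until it is fully open. Use only fingertips or the outside of the fingers: grip and lift nothing, leave the iron, bone folder, dividers and stray block where they are, and finish with the hand clear.

Things in the scene. Friction and masses are not known exactly. Their poses are not given: they have to be found in the camera images.
- case: Low birch case fixed to the bench, 360 mm deep (x), 376 mm wide (y), with rows of walnut and padauk blocks under a sliding glass lid; its back part is closed by a fixed walnut deck with inlaid lozenges. Origin: middle of the front face (towards the robot) at bench level; x runs back into the case, y along the front rail, z up. 
- rail_left (a point): Point on the flat top of the front edge at its +y end, on the birch corner post (44 mm wide), 17 mm behind the front face and 160 mm from the case's middle; a sweep can start here, clear of any notch. Between the posts runs the rail, 288 mm long (y), 40 mm deep (case x 0 to 40 mm): six butted 48 mm lengths of walnut and padauk. Posts and rail share one flat top at z = 75 mm.
- rail_right (a point): The same point on the post at the -y end. One of the six lengths of the rail (walnut), a different one each time, has the thumb notch in its middle: cut from the top, open to the front, 42 mm long along the rail, reaching 35 mm back from the front face, where a 5 mm wall closes it.
- catch (a joint): The brass catch in the notch: a 39 x 32 mm plate filling it, its top 8 mm below the rail top. Value: how far it is pressed down, m, 0 up, 0.006 fully down. It takes about 2.5 N to start and 6 N to go fully down, frees the lid at about 0.004 and springs back up when let go.
- lid_travel (a joint): How far the lid has slid along the case's +x, m: about 0 latched shut, 0.130 at its stop, fully open. When the catch is pressed, a spring plunger kicks the lid ajar by about 32 mm; from there it slides stiffly (about 4 N at 0.1 m/s) and stays where it is left.
- lid: The sliding glass lid; along its front runs a birch pull bar, 343 mm along y, 22 mm thick (x), its top at z = 92 mm of the case frame: it stands 17 mm above the rail top, just behind the rail; the glass behind it has its top at z = 67 mm. Its origin is the case origin shifted by the lid's travel, same axes.
- pull_face (a point): Middle of the pull bar's front face (the face towards the rail), at z = 84 mm; 44 mm behind the case's front face when shut. Push here along the case's +x.
- iron: Dented brass veneer iron with a rosewood handle, 110 x 58 x 93 mm, loose, on the bench left of the case. Origin: centre of the sole. Leave alone.
- folder: Bone folder, 153 x 22 x 5 mm, loose, flat on the bench in front of the case, roughly along the rail. Origin near its middle, on the bench. Leave alone.
- dividers: Steel spring dividers with a rosewood handle, 200 x 68 mm and 17 mm high, loose, lying right of the case. Origin near the middle, on the bench. Leave alone.
- stray_block: Padauk block, 36 x 40 x 66 mm, standing loose right of the case. Origin: centre of its underside. Leave alone.

How it is judged (in metres and radians):
On the way, in this order (a step that is already met when the one before it is completed fails the run):
1. a fingertip feels the top of the front rail, the catch not yet pressed (contact force between the fingers and anything else above 0.4 N and value of joint catch below 0.001 m and x of the grasp point in the frame of case between -0.03 and 0.06 m and y of the grasp point in the frame of case between -0.2 and 0.2 m and z of the grasp point in the frame of case between 0.07 and 0.13 m), for 0.1 s.
2. the catch is pressed down inside the notch (value of joint catch above 0.004 m).
3. the lid is pushed fully open (value of joint lid_travel above 0.12 m), for 0.1 s.
At the end, for the whole second after the job is handed in: The lid stands fully open (at least 120 of its 130 mm) and at rest, the catch has sprung back up (within 1.5 mm), and nothing on the bench has been moved (value of joint lid_travel above 0.12 m and velocity of joint lid_travel between -0.005 and 0.005 m/s and value of joint catch below 0.0015 m); the robot touches nothing.
It fails at once if the iron, bone folder, dividers or stray block is moved by more than 15 mm (distance of any of iron, folder, dividers, stray_block from where it was at the start of the episode above 0.015 m).
It fails at once if the lid is gripped or shoved with more than 40 N (contact force between the fingers and lid above 40 N).
It also fails if it takes over 72 s, if anything falls off the work surface, if the arm or the gripper's body presses on something with over 40 N, if the wrist force passes 120 N, or if a joint passes its speed limit or range.

ROBOT

A 6-joint arm with a two-finger parallel gripper is mounted at the origin on the work surface. World frame = base frame: x ahead of the robot, y to its left, z up, the work surface at z = 0. Lengths are in m, angles in degrees, forces in N, time in s.
With the tool pointing down it reaches from about 0.3 to 0.75 m from the base axis. Payload 8.5 kg.
Tool frame: the origin (TCP) lies at the very end of the fingers, on their centre line; the grasp point (between the pads) lies 19 mm behind it (env.grip_depth is the z of the grasp point in the tool frame, in m); z points along the fingers, y is the direction in which the jaws open and shut (so a half turn about z gives the same grasp; the last joint's range is limited). The gripper opens to 85 mm and grips with 20 to 120 N. Pads are 22 mm wide; open, the fingers measure 114 mm over their backs; the gripper's body (76 mm by 85 mm) begins 54 mm behind the grasp point. The pads swing forward as they close: fully open they stand 13 mm farther back than shut.
Start: joints at [-85.331, 21.807, 74.336, -0, 83.858, -12.336], TCP at [0.161, -0.526, 0.231] pointing down, gripper open.
Joint ranges: [-178.18, 178.18], [-50.72, 133.34], [12.68, 142.11], [-81.47, 261.47], [9.98, 163.14], [-165.26, 165.26]. Speed limits (degrees/s): [136.94, 136.94, 180, 180, 180, 180].

INTERFACE

Orientations are given as a 3x3 rotation matrix whose columns are the frame's x, y, z axes.
In Python, from rig import env gives the robot as it stands.
- The arm moves only by the tool apply_moves, never from a script. Its argument "plan" is a list of rows, each an object of numbers: "tx", "ty", "tz": the shift along the world's x, y, z in mm; "rx", "ry", "rz": the turn, a rotation vector about the world's x, y, z in rad; "jaw": the opening, from -1 (shut) to 1 (fully open). A call has 1 to 12 rows; each row is the pose to reach, as a shift and turn from the pose measured when the call began; what a row does not reach only later rows make up. A row lasts 1/10 s, in which the tool goes at most 50 mm and 8.59 degrees, less where a joint would pass 70% of its speed; a pose out of reach is approached as far as the arm can. A call with a gripper value outside its range is refused whole. The fingers move at their own pace and stop on an object; "grip_force" is the grip in N (left out, the last holds). Time passes only in rows, so rows that repeat a pose let the fingers close. It gives the time, the measured TCP pose, the force and the opening at its end, in the units of the state.
- env.observe(): the state, without advancing time (a new reading comes with each control period).
- env.get_image(name): name is "scene" or "top" or "wrist"; returns a dict with "image" (480x640x3 uint8, red, green, blue), "intrinsics" (3x3 intrinsics, pixels), "k1" (the pictures are not rectified: a ray, as slopes to the right and down, at radius r is drawn at 1 + k1 r^2 times it, then the intrinsics apply), "world_from_camera" (4x4, takes a point from camera to world coordinates). Camera axes: x right, y up, looking along -z (the intrinsics and any distortion apply to the point x, -y, -z); pixel columns grow to the right and rows downward; lengths in m; the calibration is good to about 2 mm. A picture is of the moment at which its call begins. There is no depth.
- env.close_job(): hands the job in, once; it reports no verdict.
The state is a dict: "time_s": time; "q": joint angles; "qvel": joint speeds; "joint_efforts": joint torques, N m; "position": TCP position; "tool_rot": TCP orientation; "ft_force": force on the tool from outside, world axes, zero at the start; "wrist_torque": the same for the moment, N m; "grip_width": finger opening in m.
Only numpy, scipy, OpenCV 4.12 (cv2) and the standard library are available. Lean on these libraries where they do the work, as an engineer would, in place of code of your own. Each camera call takes 0.05 s, during which the arm holds its last target.

## Working session

There is one attempt and no reset: what is moved stays moved. The work goes in short steps, Python scripts to look and compute and a tool call to move; the robot and the scene stay as the last step left them, time stands still between calls to the robot, and variables do not carry over. Pictures are saved under pics/ and viewed, and the job is handed in when it is done.

Besides the shell and the picture viewer there is one more tool, called after "Emit:" as a command line: name --argument value ..., lists and objects as JSON in quotes. apply_moves: Moves the arm, as the interface text tells. Its arguments: {"type":"object","properties":{"plan":{"type":"array","items":{"type":"object","properties":{"tx":{"type":"number"},"ty":{"type":"number"},"tz":{"type":"number"},"rx":{"type":"number"},"ry":{"type":"number"},"rz":{"type":"number"},"jaw":{"type":"number"}}}},"grip_force":{"type":"number"}},"required":["plan"]}

```bash
mkdir -p pics; ls
python3 - <<'E'
from rig import env
import cv2,numpy as np
s=env.observe();print({k:np.round(v,4).tolist() for k,v in s.items()}, env.grip_depth)
for n in ["scene","top"]:
    d=env.get_image(n);cv2.imwrite(f"pics/{n}0.png",d["image"][:,:,::-1]);print(n,d["intrinsics"],d["k1"],np.round(d["world_from_camera"],4).tolist())
E
```

```text
pics
{'time_s': 0.0, 'q': [-85.329, 21.8403, 74.3849, -0.0005, 83.8569, -12.3365], 'qvel': [0.0131, 0.0854, 0.0002, 0.0156, -0.0048, 0.1418], 'joint_efforts': [0.0001, -44.8465, -23.1277, -0.0002, 0.0048, 0.0], 'position': [0.1608, -0.5257, 0.2307], 'tool_rot': [[0.9563, 0.2925, -0.0001], [0.2925, -0.9563, 0.0014], [0.0003, -0.0014, -1.0]], 'ft_force': [-0.2935, -0.4841, 0.2923], 'wrist_torque': [-0.0029, -0.0241, 0.0121], 'grip_width': 0.0856} -0.0187
scene [[494.08032109   0.         324.06175248]
 [  0.         494.08032109 233.75562574]
 [  0.           0.           1.        ]] 0.005316359088828568 [[-0.5563, -0.5377, 0.6335, 1.2376], [0.8306, -0.3386, 0.442, 0.4868], [-0.0232, 0.7721, 0.6351, 0.7082], [0.0, 0.0, 0.0, 1.0]]
top [[590.10155628   0.         322.4337478 ]
 [  0.         590.10155628 240.36909943]
 [  0.           0.           1.        ]] -0.1707915221245974 [[0.1383, 0.9691, -0.2041, 0.3391], [-0.9904, 0.1361, -0.0245, 0.0313], [0.004, 0.2055, 0.9786, 1.2697], [0.0, 0.0, 0.0, 1.0]]
```

View pics/scene0.png

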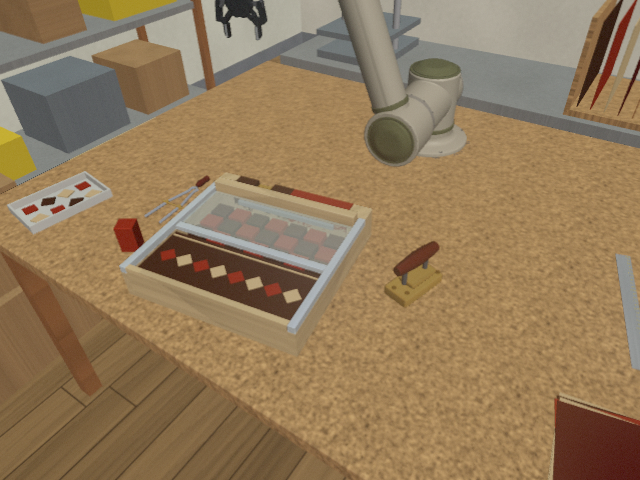

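View pics/top0.png

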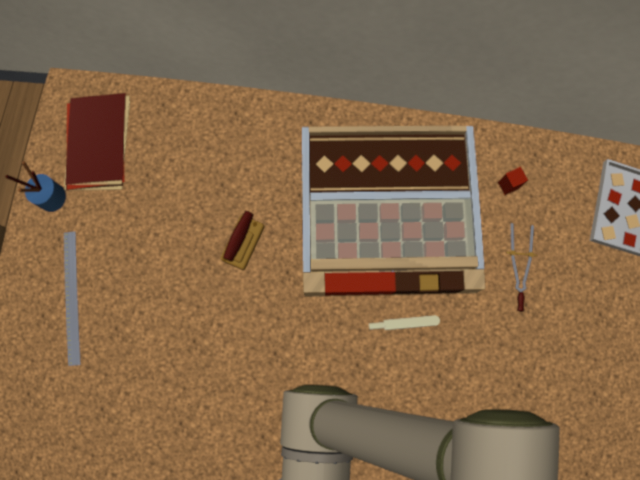

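The top view shows the case, with its front rail running from about (304,283) to (483,280). The brass catch patch is near (429,282), the folder at (405,323), the iron at (243,240), and the dividers and block on the right. I'll zoom in to get exact corners.

Run:
```python
import cv2
im=cv2.imread("pics/top0.png")
cv2.imwrite("pics/top0z.png",cv2.resize(im[255:305,295:495],None,fx=4,fy=4,interpolation=cv2.INTER_CUBIC))
cv2.imwrite("pics/top0c.png",cv2.resize(im[115:345,290:550],None,fx=2.6,fy=2.6,interpolation=cv2.INTER_CUBIC))
```

```text
(no output)
```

View pics/top0z.png

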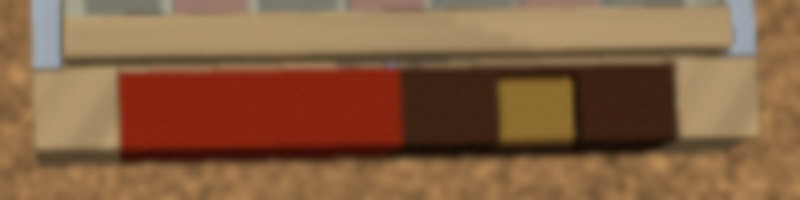

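View pics/top0c.png

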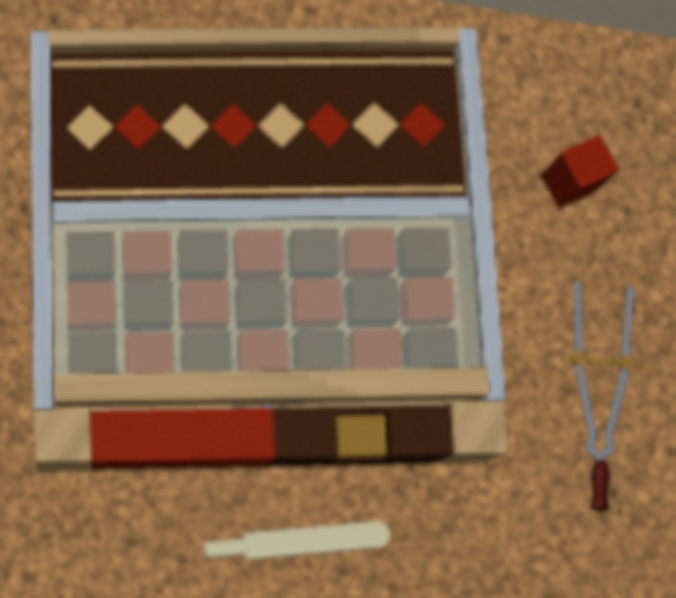

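```bash
cat > h.py <<'E'
import numpy as np,cv2
def ray(d,uv):
    K=np.array(d["intrinsics"]);T=np.array(d["world_from_camera"])
    xd=(np.array(uv,float)-K[:2,2])/np.diag(K)[:2]
    x=xd.copy()
    for _ in range(20): x=xd/(1+d["k1"]*(x@x))
    v=T[:3,:3]@np.array([x[0],-x[1],-1.]);return T[:3,3],v
def onz(d,uv,z):
    c,v=ray(d,uv);return c+v*(z-c[2])/v[2]
E
python3 - <<'E'
from rig import env
from h import *
import numpy as np
d=env.get_image("top")
def z(a,b): return (295+(a-1.5)/4+0.0,255+(b-1.5)/4)
P={}
for n,uv in dict(fl=(36,151),bl=(34,70),fr=(757,136),br=(752,58),n1=(120,73),n2=(674,66),n3=(120,151),n4=(674,142)).items():
    P[n]=onz(d,z(*uv),.075);print(n,P[n].round(4))
cat=onz(d,z(537,111),.067);print("catch",cat.round(4))
print(np.linalg.norm(P['fl']-P['fr']),np.linalg.norm(P['n3']-P['n4']),np.linalg.norm(P['n1']-P['n2']))
yv=(P['fl']-P['fr']+P['n3']-P['n4']+P['n1']-P['n2']+P['bl']-P['br']);yv/=np.linalg.norm(yv)
print("yaxis",yv,np.degrees(np.arctan2(-yv[0],yv[1])))
xv=np.array([yv[1],-yv[0],0])
mid=np.mean([P[k] for k in P],0);o=mid-0.02*xv;print("origin",o)
c=cat-o;print("catch in case",c@xv,c@yv)
for n,uv in dict(fold1=(369,325),fold2=(438,321),iron=(243,240)).items(): 
    p=onz(d,uv,0.0);print(n,p.round(3),((p-o)@xv).round(3),((p-o)@yv).round(3))
print(onz(d,(234,255),0.))
E
```

```text
fl [0.4759 0.0842 0.075 ]
bl [0.517  0.0912 0.075 ]
fr [ 0.5338 -0.283   0.075 ]
br [ 0.5741 -0.2767  0.075 ]
n1 [0.5216 0.0474 0.075 ]
n2 [ 0.5644 -0.2361  0.075 ]
n3 [0.4819 0.0419 0.075 ]
n4 [ 0.525  -0.2398  0.075 ]
catch [ 0.5327 -0.1686  0.067 ]
0.37172111795284546 0.28501318600077363 0.2867103873849157
yaxis [-0.15267101  0.98827707  0.        ] 8.781747322807506
origin [ 0.50444228 -0.09941281  0.075     ]
catch in case 0.017358594285252223 -0.07273188926152152
fold1 [ 0.434 -0.061  0.   ] -0.064 0.048
fold2 [ 0.462 -0.209  0.   ] -0.058 -0.102
iron [0.58  0.237 0.   ] 0.126 0.321
[0.54443209 0.25079573 0.        ]
```

Rail corners give a case yaw of about 8.8° and an origin of about (0.504, -0.099). The catch sits at case y ≈ -0.072, the middle of the fifth length. I'll shut the fingers, align with the case and go above the -y post.

Emit:
apply_moves --plan '[{"tx": 40, "ty": 28, "rz": -0.04, "jaw": -1}, {"tx": 80, "ty": 56, "rz": -0.08, "jaw": -1}, {"tx": 120, "ty": 84, "rz": -0.12, "jaw": -1}, {"tx": 160, "ty": 112, "rz": -0.144, "jaw": -1}, {"tx": 200, "ty": 140, "rz": -0.144, "jaw": -1}, {"tx": 240, "ty": 168, "rz": -0.144, "jaw": -1}, {"tx": 280, "ty": 196, "tz": -15, "rz": -0.144, "jaw": -1}, {"tx": 320, "ty": 224, "tz": -35, "rz": -0.144, "jaw": -1}, {"tx": 355, "ty": 250, "tz": -60, "rz": -0.144, "jaw": -1}, {"tx": 385, "ty": 271, "tz": -80, "rz": -0.144, "jaw": -1}, {"tx": 385, "ty": 271, "tz": -90, "rz": -0.144, "jaw": -1}, {"tx": 385, "ty": 271, "tz": -90, "rz": -0.144, "jaw": -1}]' --grip_force 20

```text
validation failed for argument at $.pl...
```

Run:
```python
from rig import env
import cv2,numpy as np
s=env.observe();print({k:np.round(v,4).tolist() for k,v in s.items()})
for n in ["wrist","top"]:
    d=env.get_image(n);cv2.imwrite(f"pics/{n}1.png",d["image"][:,:,::-1])
```

```text
{'time_s': 0.15, 'q': [-85.3324, 21.8314, 74.3693, -0.0003, 83.8586, -12.3365], 'qvel': [0.0301, -0.1864, -0.2356, 0.0046, 0.0413, -0.0882], 'joint_efforts': [0.0011, -44.8629, -23.1341, -0.0003, 0.0038, -0.0], 'position': [0.1608, -0.5257, 0.2309], 'tool_rot': [[0.9563, 0.2924, -0.0001], [0.2924, -0.9563, 0.001], [0.0002, -0.001, -1.0]], 'ft_force': [0.4501, -1.0413, -0.1415], 'wrist_torque': [0.033, -0.0282, 0.0111], 'grip_width': 0.0855}
```

View pics/wrist1.png

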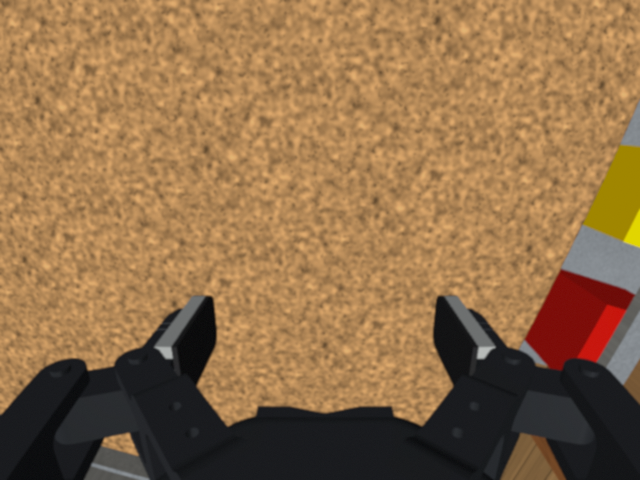

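View pics/top1.png

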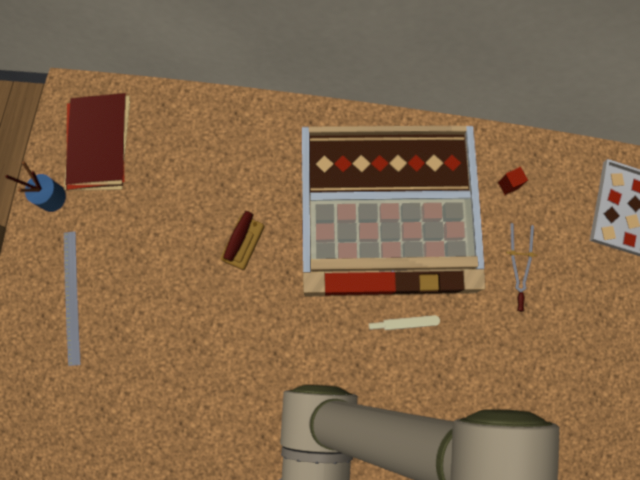

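The move was refused and the scene is unchanged: the wrist picture still shows bare bench. Rows may need every key filled in, so I'll try one.

Emit:
apply_moves --plan '[{"tx": 40, "ty": 28, "tz": 0, "rx": 0, "ry": 0, "rz": -0.04, "jaw": -1}]' --grip_force 20

```text
time_s: 0.35
position: [0.1984, -0.4999, 0.2304]
tool_rot: [[0.969, 0.248, -0.001], [0.248, -0.969, 0.0], [-0.001, -0.0, -1.0]]
ft_force: [1.7, -0.2, 0.6]
grip_width: 0.0732
```

Emit:
apply_moves --plan '[{"tx": 40, "ty": 28, "tz": 0, "rx": 0, "ry": 0, "rz": -0.04, "jaw": -1}, {"tx": 80, "ty": 56, "tz": 0, "rx": 0, "ry": 0, "rz": -0.08, "jaw": -1}, {"tx": 120, "ty": 84, "tz": 0, "rx": 0, "ry": 0, "rz": -0.097, "jaw": -1}, {"tx": 160, "ty": 112, "tz": 0, "rx": 0, "ry": 0, "rz": -0.097, "jaw": -1}, {"tx": 200, "ty": 140, "tz": 0, "rx": 0, "ry": 0, "rz": -0.097, "jaw": -1}, {"tx": 240, "ty": 168, "tz": -10, "rx": 0, "ry": 0, "rz": -0.097, "jaw": -1}, {"tx": 280, "ty": 197, "tz": -30, "rx": 0, "ry": 0, "rz": -0.097, "jaw": -1}, {"tx": 320, "ty": 226, "tz": -55, "rx": 0, "ry": 0, "rz": -0.097, "jaw": -1}, {"tx": 347, "ty": 245, "tz": -80, "rx": 0, "ry": 0, "rz": -0.097, "jaw": -1}, {"tx": 347, "ty": 245, "tz": -90, "rx": 0, "ry": 0, "rz": -0.097, "jaw": -1}, {"tx": 347, "ty": 245, "tz": -90, "rx": 0, "ry": 0, "rz": -0.097, "jaw": -1}]'

```text
time_s: 1.45
position: [0.5452, -0.2539, 0.1385]
tool_rot: [[0.988, 0.155, -0.004], [0.155, -0.988, 0.002], [-0.004, -0.003, -1.0]]
ft_force: [-0.2, 0.0, 0.8]
grip_width: -0.0002
```

Run:
```python
from rig import env
import cv2,numpy as np
s=env.observe();print({k:np.round(v,4).tolist() for k,v in s.items()})
d=env.get_image("wrist");cv2.imwrite(f"pics/wrist2.png",d["image"][:,:,::-1]);print(d["intrinsics"],d["k1"])
d=env.get_image("top");cv2.imwrite(f"pics/top2.png",d["image"][:,:,::-1])
```

```text
{'time_s': 1.45, 'q': [-36.2286, 31.4391, 73.9441, -0.0327, 74.8888, 44.8803], 'qvel': [-2.0497, -2.6055, -1.8977, -0.211, 1.4088, -0.2276], 'joint_efforts': [1.9242, -50.3522, -20.9221, 0.1024, -0.262, 0.0707], 'position': [0.5452, -0.2539, 0.1385], 'tool_rot': [[0.988, 0.1547, -0.0042], [0.1547, -0.988, 0.0024], [-0.0037, -0.003, -1.0]], 'ft_force': [-0.154, 0.0486, 0.808], 'wrist_torque': [-0.031, 0.0019, 0.0349], 'grip_width': -0.0002}
[[373.91833353   0.         324.43436233]
 [  0.         373.91833353 233.18257761]
 [  0.           0.           1.        ]] -0.07169736996772515
```

View pics/wrist2.png

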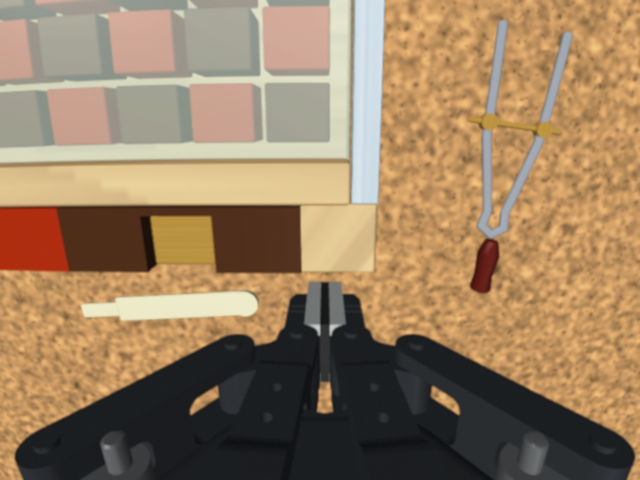

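The wrist picture shows the brass catch at about (183,240), with notch edges at x ≈ 142 and 215. The -y post spans (301–376, 206–271), and the fingertips are at (324,290). I'll measure from this closer view as a cross-check.

Run:
```python
from rig import env
from h import *
d=env.get_image("wrist")
o=np.array([.50444,-.09941,0]);yv=np.array([-.1527,.9883,0]);xv=np.array([.9883,.1527,0])
for n,uv,z in [("post fr",(376,271),.075),("post br",(376,206),.075),("post fl",(301,271),.075),("post bl",(301,206),.075),("seam45",(61,207),.075),("seam45f",(68,270),.075),("notchR f",(215,271),.075),("notchL f",(150,271),.075),("notchR b",(214,215),.075),("catch",(183,240),.067),("barfront R",(350,204),.092),("folder tip",(257,304),.003)]:
    p=onz(d,uv,z);print(n,p.round(4),((p-o)@xv).round(4),((p-o)@yv).round(4))
```

```text
post fr [ 0.5368 -0.2891  0.075 ] 0.003 -0.1924
post br [ 0.576  -0.2815  0.075 ] 0.043 -0.1908
post fl [ 0.5299 -0.2445  0.075 ] 0.003 -0.1473
post bl [ 0.5695 -0.2391  0.075 ] 0.0429 -0.148
seam45 [ 0.5477 -0.0979  0.075 ] 0.043 -0.0051
seam45f [ 0.5075 -0.1004  0.075 ] 0.0028 -0.0015
notchR f [ 0.5219 -0.193   0.075 ] 0.0029 -0.0952
notchL f [ 0.5155 -0.1532  0.075 ] 0.0027 -0.0548
notchR b [ 0.5566 -0.1901  0.075 ] 0.0377 -0.0976
catch [ 0.5356 -0.17    0.067 ] 0.02 -0.0745
barfront R [ 0.5783 -0.2648  0.092 ] 0.0477 -0.1748
folder tip [ 0.465  -0.2119  0.003 ] -0.0562 -0.1052
```

Both views agree to about 3 mm. I'll descend over the post and feel for the top.

Emit:
apply_moves --plan '[{"tx": 1.5, "ty": 0, "tz": -25, "rx": 0, "ry": 0, "rz": 0, "jaw": -1}, {"tx": 1.5, "ty": 0, "tz": -45, "rx": 0, "ry": 0, "rz": 0, "jaw": -1}, {"tx": 1.5, "ty": 0, "tz": -56, "rx": 0, "ry": 0, "rz": 0, "jaw": -1}, {"tx": 1.5, "ty": 0, "tz": -59, "rx": 0, "ry": 0, "rz": 0, "jaw": -1}, {"tx": 1.5, "ty": 0, "tz": -59, "rx": 0, "ry": 0, "rz": 0, "jaw": -1}, {"tx": 1.5, "ty": 0, "tz": -59, "rx": 0, "ry": 0, "rz": 0, "jaw": -1}]'

```text
time_s: 2.2
position: [0.547, -0.2565, 0.0837]
tool_rot: [[0.988, 0.151, 0.002], [0.151, -0.988, -0.002], [0.002, 0.002, -1.0]]
ft_force: [0.4, 0.1, 0.5]
grip_width: 0.0003
```

Emit:
apply_moves --plan '[{"tx": 0, "ty": 0, "tz": -2, "rx": 0, "ry": 0, "rz": 0, "jaw": -1}, {"tx": 0, "ty": 0, "tz": -4, "rx": 0, "ry": 0, "rz": 0, "jaw": -1}, {"tx": 0, "ty": 0, "tz": -4, "rx": 0, "ry": 0, "rz": 0, "jaw": -1}, {"tx": 0, "ty": 0, "tz": -4, "rx": 0, "ry": 0, "rz": 0, "jaw": -1}]'

```text
time_s: 2.6
position: [0.547, -0.2565, 0.0797]
tool_rot: [[0.988, 0.152, 0.002], [0.152, -0.988, -0.002], [0.002, 0.002, -1.0]]
ft_force: [-0.6, -1.0, -0.6]
grip_width: 0.0001
```

Emit:
apply_moves --plan '[{"tx": 0, "ty": 0, "tz": -2, "rx": 0, "ry": 0, "rz": 0, "jaw": -1}, {"tx": 0, "ty": 0, "tz": -3, "rx": 0, "ry": 0, "rz": 0, "jaw": -1}, {"tx": 0, "ty": 0, "tz": -3, "rx": 0, "ry": 0, "rz": 0, "jaw": -1}]'

```text
time_s: 2.9
position: [0.5469, -0.2564, 0.0765]
tool_rot: [[0.988, 0.152, 0.002], [0.152, -0.988, -0.002], [0.001, 0.002, -1.0]]
ft_force: [0.6, -0.3, -0.1]
grip_width: 0.0003
```

Emit:
apply_moves --plan '[{"tx": 0, "ty": 0, "tz": -1, "rx": 0, "ry": 0, "rz": 0, "jaw": -1}, {"tx": 0, "ty": 0, "tz": -2, "rx": 0, "ry": 0, "rz": 0, "jaw": -1}, {"tx": 0, "ty": 0, "tz": -2, "rx": 0, "ry": 0, "rz": 0, "jaw": -1}]'

```text
time_s: 3.2
position: [0.547, -0.2564, 0.0751]
tool_rot: [[0.988, 0.152, 0.002], [0.152, -0.988, -0.002], [0.002, 0.002, -1.0]]
ft_force: [-2.5, 2.1, 4.9]
grip_width: -0.0001
```

Contact at z = 0.0751 with about 5 N. Now I'll sweep along the rail towards the catch, pressing lightly.

Emit:
apply_moves --plan '[{"tx": -1.2, "ty": 8, "tz": -0.4, "rx": 0, "ry": 0, "rz": 0, "jaw": -1}, {"tx": -2.4, "ty": 16, "tz": -0.4, "rx": 0, "ry": 0, "rz": 0, "jaw": -1}, {"tx": -3.6, "ty": 24, "tz": -0.4, "rx": 0, "ry": 0, "rz": 0, "jaw": -1}, {"tx": -4.8, "ty": 32, "tz": -0.4, "rx": 0, "ry": 0, "rz": 0, "jaw": -1}, {"tx": -6, "ty": 40, "tz": -0.4, "rx": 0, "ry": 0, "rz": 0, "jaw": -1}, {"tx": -6, "ty": 40, "tz": -0.4, "rx": 0, "ry": 0, "rz": 0, "jaw": -1}]'

```text
time_s: 3.8
position: [0.5409, -0.2149, 0.0751]
tool_rot: [[0.988, 0.152, 0.002], [0.152, -0.988, -0.001], [0.002, 0.002, -1.0]]
ft_force: [0.6, 1.1, 8.2]
grip_width: 0.0002
```

Emit:
apply_moves --plan '[{"tx": -1.5, "ty": 9, "tz": -0.2, "rx": 0, "ry": 0, "rz": 0, "jaw": -1}, {"tx": -2.8, "ty": 18, "tz": -0.2, "rx": 0, "ry": 0, "rz": 0, "jaw": -1}, {"tx": -4.2, "ty": 27, "tz": -0.2, "rx": 0, "ry": 0, "rz": 0, "jaw": -1}, {"tx": -4.9, "ty": 32, "tz": -0.2, "rx": 0, "ry": 0, "rz": 0, "jaw": -1}, {"tx": -4.9, "ty": 32, "tz": -0.2, "rx": 0, "ry": 0, "rz": 0, "jaw": -1}]'

```text
time_s: 4.3
position: [0.5353, -0.1813, 0.0743]
tool_rot: [[0.988, 0.153, 0.0], [0.153, -0.988, 0.0], [0.0, -0.0, -1.0]]
ft_force: [-0.4, 0.7, -0.1]
grip_width: -0.0001
```

Emit:
apply_moves --plan '[{"tx": -1, "ty": 7, "tz": -0.5, "rx": 0, "ry": 0, "rz": 0, "jaw": -1}, {"tx": -2, "ty": 13, "tz": -0.5, "rx": 0, "ry": 0, "rz": 0, "jaw": -1}, {"tx": -2, "ty": 13, "tz": -0.5, "rx": 0, "ry": 0, "rz": 0, "jaw": -1}, {"tx": -2, "ty": 13, "tz": -0.5, "rx": 0, "ry": 0, "rz": 0, "jaw": -1}]'

```text
time_s: 4.7
position: [0.5333, -0.1681, 0.0737]
tool_rot: [[0.988, 0.154, -0.0], [0.154, -0.988, 0.001], [0.0, -0.001, -1.0]]
ft_force: [0.2, -1.2, 0.8]
grip_width: 0.0001
```

Run:
```python
from rig import env
import cv2,numpy as np
s=env.observe();print(s['position'],s['ft_force'])
for n in ["wrist","top"]:
    d=env.get_image(n);cv2.imwrite(f"pics/{n}3.png",d["image"][:,:,::-1])
```

```text
[ 0.53329648 -0.16811196  0.07368441] [ 0.2462558  -1.21416673  0.77983583]
```

View pics/wrist3.png

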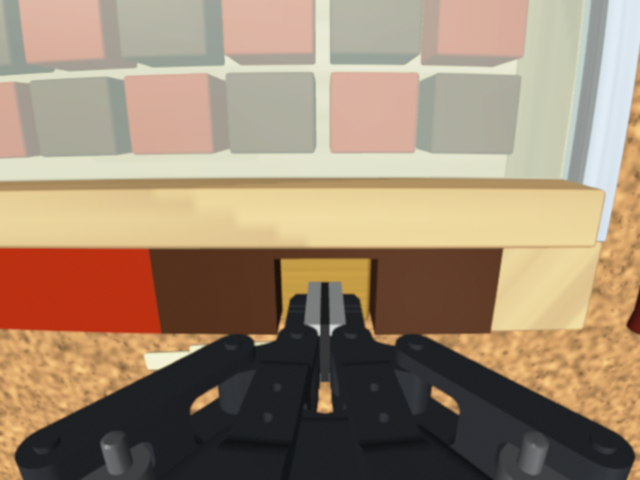

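The wrist picture shows the fingertips (about x 290–358) centred over the brass catch (x 280–371, notch edges at about 277 and 374). The contact force dropped to about zero there, so this is the notch. Pressing down.

Emit:
apply_moves --plan '[{"tx": 0, "ty": 0, "tz": -4, "rx": 0, "ry": 0, "rz": 0, "jaw": -1}, {"tx": 0, "ty": 0, "tz": -7, "rx": 0, "ry": 0, "rz": 0, "jaw": -1}, {"tx": 0, "ty": 0, "tz": -9, "rx": 0, "ry": 0, "rz": 0, "jaw": -1}, {"tx": 0, "ty": 0, "tz": -11, "rx": 0, "ry": 0, "rz": 0, "jaw": -1}, {"tx": 0, "ty": 0, "tz": -12.5, "rx": 0, "ry": 0, "rz": 0, "jaw": -1}, {"tx": 0, "ty": 0, "tz": -12.5, "rx": 0, "ry": 0, "rz": 0, "jaw": -1}, {"tx": 0, "ty": 0, "tz": -12.5, "rx": 0, "ry": 0, "rz": 0, "jaw": -1}]'

```text
time_s: 5.5
position: [0.5337, -0.1686, 0.0615]
tool_rot: [[0.988, 0.153, 0.001], [0.153, -0.988, -0.0], [0.001, 0.0, -1.0]]
ft_force: [0.5, 0.1, 3.0]
grip_width: 0.0
```

Run:
```python
from rig import env
import cv2,numpy as np
d=env.get_image("wrist");cv2.imwrite(f"pics/wrist4.png",d["image"][:,:,::-1])
```

```text
(no output)
```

View pics/wrist4.png

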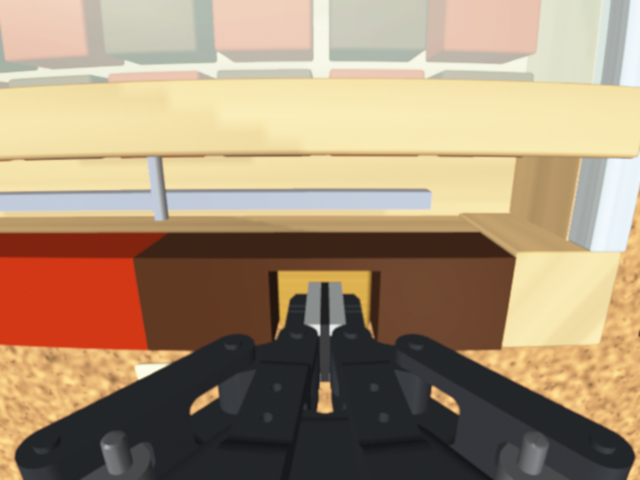

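The lid has sprung ajar: the bar's front edge is now at about row 155, with a gap and the spring plunger showing behind the rail. I'll lift out and move to the middle of the bar.

Emit:
apply_moves --plan '[{"tx": 0, "ty": 0, "tz": 15, "rx": 0, "ry": 0, "rz": 0, "jaw": -1}, {"tx": 0, "ty": 0, "tz": 30, "rx": 0, "ry": 0, "rz": 0, "jaw": -1}, {"tx": 0, "ty": 10, "tz": 30, "rx": 0, "ry": 0, "rz": 0, "jaw": -1}, {"tx": 5, "ty": 40, "tz": 30, "rx": 0, "ry": 0, "rz": 0, "jaw": -1}, {"tx": 15, "ty": 65, "tz": 30, "rx": 0, "ry": 0, "rz": 0, "jaw": -1}, {"tx": 22, "ty": 78, "tz": 25, "rx": 0, "ry": 0, "rz": 0, "jaw": -1}, {"tx": 22, "ty": 78, "tz": 19, "rx": 0, "ry": 0, "rz": 0, "jaw": -1}, {"tx": 22, "ty": 78, "tz": 19, "rx": 0, "ry": 0, "rz": 0, "jaw": -1}, {"tx": 22, "ty": 78, "tz": 19, "rx": 0, "ry": 0, "rz": 0, "jaw": -1}]'

```text
time_s: 6.45
position: [0.5552, -0.0913, 0.0799]
tool_rot: [[0.988, 0.152, -0.0], [0.152, -0.988, 0.0], [-0.0, -0.0, -1.0]]
ft_force: [0.6, 0.3, -0.1]
grip_width: 0.0001
```

Run:
```python
from rig import env
import cv2,numpy as np
d=env.get_image("wrist");cv2.imwrite(f"pics/wrist5.png",d["image"][:,:,::-1])
print(env.observe()['position'],env.observe()['ft_force'])
```

```text
[ 0.55538329 -0.09143885  0.08024541] [0.55862385 0.32586088 0.38123879]
```

View pics/wrist5.png

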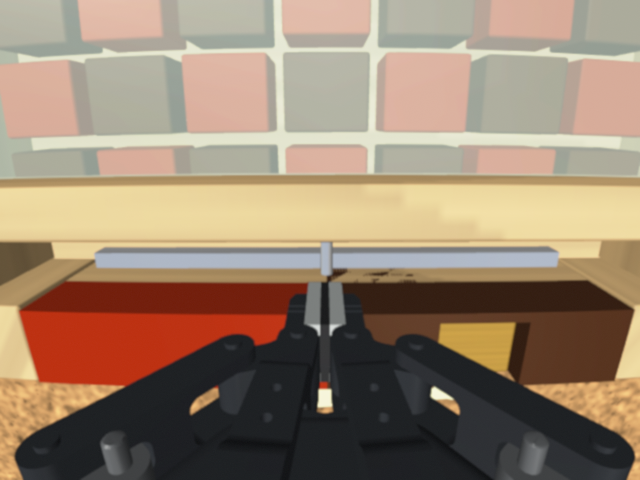

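The fingers are in front of the bar's middle, with the bar's front face ahead at about row 240. Pushing gently along the case's +x.

Emit:
apply_moves --plan '[{"tx": 5, "ty": 0.8, "tz": 0, "rx": 0, "ry": 0, "rz": 0, "jaw": -1}, {"tx": 10, "ty": 1.5, "tz": 0, "rx": 0, "ry": 0, "rz": 0, "jaw": -1}, {"tx": 15, "ty": 2.3, "tz": 0, "rx": 0, "ry": 0, "rz": 0, "jaw": -1}, {"tx": 20, "ty": 3.1, "tz": 0, "rx": 0, "ry": 0, "rz": 0, "jaw": -1}, {"tx": 25, "ty": 3.9, "tz": 0, "rx": 0, "ry": 0, "rz": 0, "jaw": -1}, {"tx": 30, "ty": 4.6, "tz": 0, "rx": 0, "ry": 0, "rz": 0, "jaw": -1}, {"tx": 35, "ty": 5.4, "tz": 0, "rx": 0, "ry": 0, "rz": 0, "jaw": -1}, {"tx": 40, "ty": 6.2, "tz": 0, "rx": 0, "ry": 0, "rz": 0, "jaw": -1}]'

```text
time_s: 7.3
position: [0.5958, -0.0852, 0.0803]
tool_rot: [[0.988, 0.152, 0.0], [0.152, -0.988, -0.0], [0.0, 0.0, -1.0]]
ft_force: [-1.8, -2.1, 0.4]
grip_width: 0.0001
```

Emit:
apply_moves --plan '[{"tx": 5, "ty": 0.8, "tz": 0, "rx": 0, "ry": 0, "rz": 0, "jaw": -1}, {"tx": 10, "ty": 1.5, "tz": 0, "rx": 0, "ry": 0, "rz": 0, "jaw": -1}, {"tx": 15, "ty": 2.3, "tz": 0, "rx": 0, "ry": 0, "rz": 0, "jaw": -1}, {"tx": 20, "ty": 3.1, "tz": 0, "rx": 0, "ry": 0, "rz": 0, "jaw": -1}, {"tx": 25, "ty": 3.9, "tz": 0, "rx": 0, "ry": 0, "rz": 0, "jaw": -1}, {"tx": 30, "ty": 4.6, "tz": 0, "rx": 0, "ry": 0, "rz": 0, "jaw": -1}, {"tx": 35, "ty": 5.4, "tz": 0, "rx": 0, "ry": 0, "rz": 0, "jaw": -1}, {"tx": 40, "ty": 6.2, "tz": 0, "rx": 0, "ry": 0, "rz": 0, "jaw": -1}]'

```text
time_s: 8.1
position: [0.6362, -0.0789, 0.0803]
tool_rot: [[0.988, 0.152, 0.0], [0.152, -0.988, -0.0], [0.0, 0.0, -1.0]]
ft_force: [-3.1, -0.0, 1.8]
grip_width: -0.0004
```

Run:
```python
from rig import env
import cv2,numpy as np
d=env.get_image("wrist");cv2.imwrite(f"pics/wrist6.png",d["image"][:,:,::-1])
print(env.observe()['position'],env.observe()['ft_force'])
```

```text
[ 0.63688973 -0.07881693  0.08020669] [-0.46389495  0.50443883 -0.93768744]
```

View pics/wrist6.png

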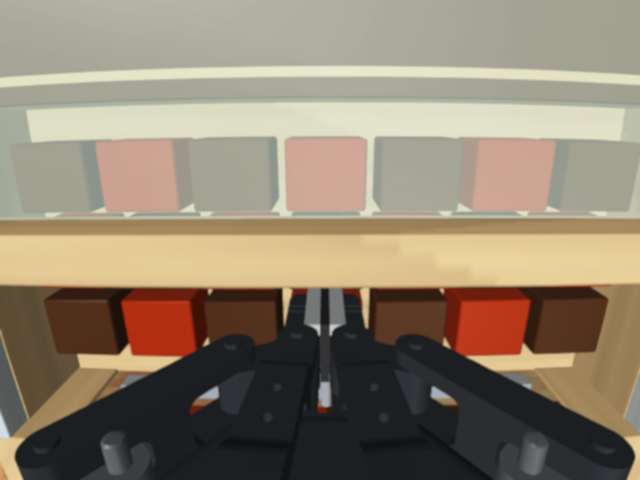

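The bar rests against the fingers and the first row of blocks is uncovered, with about 100 mm of travel so far. I'll push the rest more slowly and watch the force for the stop.

Emit:
apply_moves --plan '[{"tx": 4, "ty": 0.6, "tz": 0, "rx": 0, "ry": 0, "rz": 0, "jaw": -1}, {"tx": 8, "ty": 1.2, "tz": 0, "rx": 0, "ry": 0, "rz": 0, "jaw": -1}, {"tx": 12, "ty": 1.9, "tz": 0, "rx": 0, "ry": 0, "rz": 0, "jaw": -1}, {"tx": 16, "ty": 2.5, "tz": 0, "rx": 0, "ry": 0, "rz": 0, "jaw": -1}, {"tx": 19, "ty": 2.9, "tz": 0, "rx": 0, "ry": 0, "rz": 0, "jaw": -1}, {"tx": 21, "ty": 3.2, "tz": 0, "rx": 0, "ry": 0, "rz": 0, "jaw": -1}, {"tx": 22, "ty": 3.4, "tz": 0, "rx": 0, "ry": 0, "rz": 0, "jaw": -1}]'

```text
time_s: 8.85
position: [0.6591, -0.0753, 0.0801]
tool_rot: [[0.988, 0.152, 0.001], [0.152, -0.988, 0.0], [0.001, 0.0, -1.0]]
ft_force: [-1.8, 0.4, -0.1]
grip_width: 0.0002
```

Emit:
apply_moves --plan '[{"tx": 1, "ty": 0.2, "tz": 0, "rx": 0, "ry": 0, "rz": 0, "jaw": -1}, {"tx": 2, "ty": 0.3, "tz": 0, "rx": 0, "ry": 0, "rz": 0, "jaw": -1}, {"tx": 2.5, "ty": 0.4, "tz": 0, "rx": 0, "ry": 0, "rz": 0, "jaw": -1}]'

```text
time_s: 9.15
position: [0.6617, -0.0749, 0.0801]
tool_rot: [[0.988, 0.152, 0.002], [0.152, -0.988, 0.0], [0.002, 0.0, -1.0]]
ft_force: [-1.6, -0.0, -0.4]
grip_width: -0.0002
```

Run:
```python
from rig import env
import cv2,numpy as np
for n in ["wrist","top","scene"]:
    d=env.get_image(n);cv2.imwrite(f"pics/{n}7.png",d["image"][:,:,::-1])
print(env.observe()['position'],env.observe()['ft_force'])
```

```text
[ 0.66172684 -0.07488793  0.08017323] [-0.66119756  0.4313886  -0.45543259]
```

View pics/top7.png

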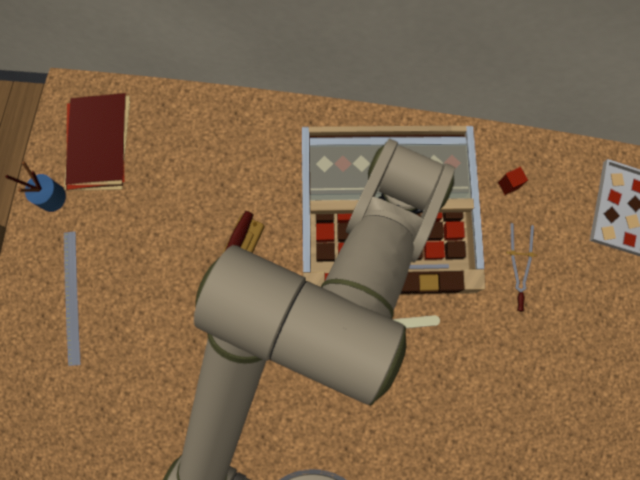

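View pics/wrist7.png

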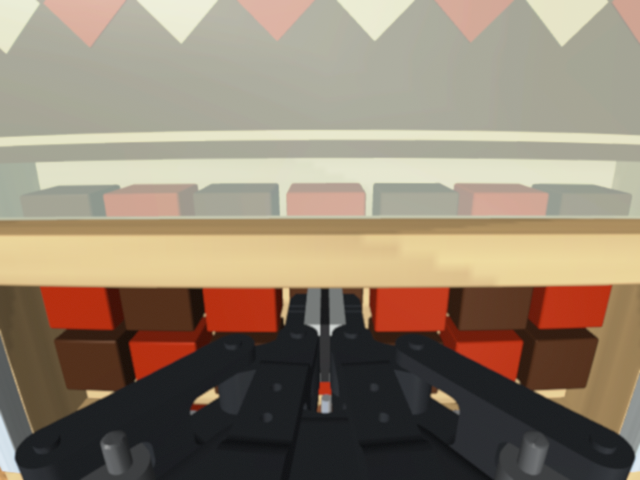

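The wrist view shows two rows uncovered and the bar still against the fingers (front edge at about row 286). The top view shows the iron, folder, dividers and block in place. I'm not at the stop yet, so I'll go on in small steps.

Emit:
apply_moves --plan '[{"tx": 1, "ty": 0.2, "tz": 0, "rx": 0, "ry": 0, "rz": 0, "jaw": -1}, {"tx": 2, "ty": 0.3, "tz": 0, "rx": 0, "ry": 0, "rz": 0, "jaw": -1}, {"tx": 2, "ty": 0.3, "tz": 0, "rx": 0, "ry": 0, "rz": 0, "jaw": -1}]'

```text
time_s: 9.6
position: [0.6639, -0.0746, 0.0802]
tool_rot: [[0.988, 0.152, 0.002], [0.152, -0.988, 0.0], [0.002, 0.0, -1.0]]
ft_force: [-0.8, 0.9, -0.1]
grip_width: -0.0001
```

Emit:
apply_moves --plan '[{"tx": 1, "ty": 0.2, "tz": 0, "rx": 0, "ry": 0, "rz": 0, "jaw": -1}, {"tx": 2, "ty": 0.3, "tz": 0, "rx": 0, "ry": 0, "rz": 0, "jaw": -1}, {"tx": 2, "ty": 0.3, "tz": 0, "rx": 0, "ry": 0, "rz": 0, "jaw": -1}]'

```text
time_s: 9.9
position: [0.6661, -0.0742, 0.0802]
tool_rot: [[0.988, 0.152, 0.002], [0.152, -0.988, 0.0], [0.002, 0.0, -1.0]]
ft_force: [-0.8, 1.5, -1.4]
grip_width: -0.0001
```

Emit:
apply_moves --plan '[{"tx": 1, "ty": 0.2, "tz": 0, "rx": 0, "ry": 0, "rz": 0, "jaw": -1}, {"tx": 2, "ty": 0.3, "tz": 0, "rx": 0, "ry": 0, "rz": 0, "jaw": -1}, {"tx": 2, "ty": 0.3, "tz": 0, "rx": 0, "ry": 0, "rz": 0, "jaw": -1}]'

```text
time_s: 10.2
position: [0.6682, -0.0739, 0.0801]
tool_rot: [[0.988, 0.152, 0.002], [0.152, -0.988, 0.0], [0.002, 0.0, -1.0]]
ft_force: [-1.8, 0.3, 0.5]
grip_width: -0.0001
```

Emit:
apply_moves --plan '[{"tx": 1, "ty": 0.2, "tz": 0, "rx": 0, "ry": 0, "rz": 0, "jaw": -1}, {"tx": 1, "ty": 0.2, "tz": 0, "rx": 0, "ry": 0, "rz": 0, "jaw": -1}]'

```text
time_s: 10.4
position: [0.6682, -0.0738, 0.0801]
tool_rot: [[0.988, 0.152, -0.0], [0.152, -0.988, 0.0], [-0.0, -0.0, -1.0]]
ft_force: [-6.5, -0.9, 3.0]
grip_width: -0.0001
```

The hand stopped advancing and the force rose to 6.5 N, so that is the stop. I'll back off, lift and move away.

Emit:
apply_moves --plan '[{"tx": -5, "ty": -0.8, "tz": 0, "rx": 0, "ry": 0, "rz": 0, "jaw": -1}, {"tx": -15, "ty": -2.3, "tz": 0, "rx": 0, "ry": 0, "rz": 0, "jaw": -1}, {"tx": -20, "ty": -3, "tz": 20, "rx": 0, "ry": 0, "rz": 0, "jaw": -1}, {"tx": -25, "ty": -4, "tz": 60, "rx": 0, "ry": 0, "rz": 0, "jaw": -1}, {"tx": -50, "ty": -20, "tz": 100, "rx": 0, "ry": 0, "rz": 0, "jaw": -1}, {"tx": -85, "ty": -50, "tz": 120, "rx": 0, "ry": 0, "rz": 0, "jaw": -1}, {"tx": -120, "ty": -80, "tz": 130, "rx": 0, "ry": 0, "rz": 0, "jaw": -1}, {"tx": -150, "ty": -115, "tz": 140, "rx": 0, "ry": 0, "rz": 0, "jaw": -1}, {"tx": -180, "ty": -150, "tz": 140, "rx": 0, "ry": 0, "rz": 0, "jaw": -1}, {"tx": -200, "ty": -190, "tz": 140, "rx": 0, "ry": 0, "rz": 0, "jaw": -1}, {"tx": -215, "ty": -230, "tz": 140, "rx": 0, "ry": 0, "rz": 0, "jaw": -1}, {"tx": -230, "ty": -270, "tz": 140, "rx": 0, "ry": 0, "rz": 0, "jaw": -1}]'

```text
time_s: 11.6
position: [0.4373, -0.3455, 0.2207]
tool_rot: [[0.988, 0.152, 0.001], [0.152, -0.988, -0.001], [0.001, 0.001, -1.0]]
ft_force: [0.3, -0.4, -0.3]
grip_width: 0.0001
```

Emit:
apply_moves --plan '[{"tx": -20, "ty": -40, "tz": 0, "rx": 0, "ry": 0, "rz": 0, "jaw": -1}, {"tx": -40, "ty": -60, "tz": 0, "rx": 0, "ry": 0, "rz": 0, "jaw": -1}, {"tx": -40, "ty": -60, "tz": 0, "rx": 0, "ry": 0, "rz": 0, "jaw": -1}]'

```text
time_s: 11.9
position: [0.3953, -0.4081, 0.2205]
tool_rot: [[0.989, 0.148, 0.001], [0.148, -0.989, -0.002], [0.001, 0.003, -1.0]]
ft_force: [0.8, 1.0, 0.1]
grip_width: 0.0001
```

Run:
```python
from rig import env
from h import *
d=env.get_image("top");cv2.imwrite("pics/top8.png",d["image"][:,:,::-1])
im=d["image"][:,:,::-1]; cv2.imwrite("pics/top8c.png",cv2.resize(im[115:345,220:550],None,fx=2.4,fy=2.4,interpolation=cv2.INTER_CUBIC))
a=cv2.imread("pics/top0.png")
df=cv2.absdiff(a,np.ascontiguousarray(im)).max(2)>40
for n,(r0,r1,c0,c1) in dict(iron=(205,275,215,270),folder=(312,335,362,445),div=(218,315,500,540),blk=(162,200,493,532)).items(): print(n,df[r0:r1,c0:c1].sum())
print(env.observe()['position'],env.observe()['ft_force'])
```

```text
iron 0
folder 43
div 0
blk 0
[ 0.3964838  -0.40653932  0.22064175] [ 0.3650529  -0.10580923 -0.85091762]
```

View pics/top8c.png

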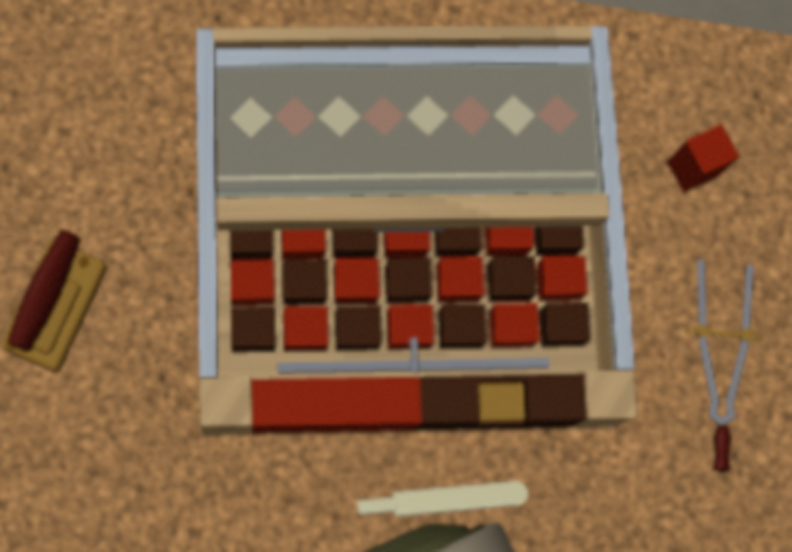

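The top view shows the lid far back, with all three block rows uncovered. The bar is at crop row 208, the catch still shows in its notch, and the loose items look unmoved. I'll measure the travel and check the 43 changed pixels near the folder before handing in.

Run:
```python
from rig import env
from h import *
d=env.get_image("top")
xv=np.array([.9883,.1527,0])
im=d["image"][:,:,::-1].astype(int);a=cv2.imread("pics/top0.png").astype(int)
p0=onz(d,(295+395/4,255+12/4),.092)
p1=onz(d,(220+412/2.4,115+197/2.4),.092)
print("bar back-edge travel",(p1-p0)@xv)
p0=onz(d,(295+395/4,255+55/4),.092);p1=onz(d,(220+412/2.4,115+220/2.4),.092)
print("bar front-edge travel",(p1-p0)@xv)
df=(abs(im-a).max(2)>40)[312:335,362:445];print(np.argwhere(df).min(0)+[312,362],np.argwhere(df).max(0)+[312,362])
```

```text
bar back-edge travel 0.12859058862312436
bar front-edge travel 0.13007760116468572
[333 392] [334 427]
```

Measured travel is about 129–130 mm. The changed pixels (rows 333–334) are the arm's edge below the folder. Handing in.

Run:
```python
from rig import env
print(env.close_job()); print(env.observe()['time_s'])
```

```text
the job is handed in; nothing more can be done
None
the job is handed in; nothing more can be done
```

The case is open and the job is handed in, about 12 s into the 72 s allowed; no verdict was reported.

**What I did:** With the fingers shut, I touched the -y post top at z ≈ 0.075 and swept along the rail at about 5–8 N. I had already seen the catch in the camera pictures, so the sweep started from the nearer post. The contact force dropped to about zero at the fifth length, the notch I had seen. I pressed the catch about 5.5 mm and the lid sprang ajar. I then pushed the pull bar at its middle with about 2–3 N until it hit the stop, where the force read 6.5 N, and withdrew the hand.

**Last checks:**
- **Lid:** the top view put its travel at 129–130 mm.
- **Bench items:** the before/after pictures showed no change at the iron, dividers or block. The only changed pixels near the folder were the arm's edge in the picture.
- **Hand:** it was clear, with force readings at noise level (under about 1 N).
- **Catch:** I saw it in its notch, but I did not measure how far it had sprung back.

**Problems and disagreements:** The first move call was refused because its rows left out some keys; nothing moved. The top and wrist cameras disagreed by about 3 mm on the case position, so I aimed between the two.

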